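Lock a child-resistant cap on a sample bottle and stand it in the containment tray

ROBOT

A 7-joint arm with a two-finger parallel gripper is mounted at the origin on a cart in front of the work surface, level with it; the furniture and walls round the work are solid. World frame = base frame: x ahead of the robot, y to its left, z up, the work surface at z = 0. Lengths are in m, angles in rad, forces in N, time in s.
With the tool pointing down it reaches from about 0.4 to 0.85 m from the base axis. Payload 10.4 kg.
Tool frame: the origin (TCP) lies on the centre line of the jaws, within the pads' length; the fingertips stand 11 mm ahead of it and the grasp point (between the pads) lies 8 mm behind it (tip_reach is the distance from the TCP to the fingertips, in m); z points along the fingers, y is the line along which they close (so a half turn about z gives the same grasp; the last joint's range is limited). The gripper opens to 85 mm and grips with 20 to 120 N. Pads are 22 mm wide; open, the fingers measure 114 mm over their backs; the gripper's body (76 mm by 85 mm) begins 54 mm behind the grasp point. The pads swing forward as they close: fully open they stand 13 mm farther back than shut.
Start: joints at [-1.344, 0.332, -0.065, 1.46, 0.022, 1.35, -0.088], TCP at [0.154, 0.606, 0.242] pointing down, gripper open.
Joint ranges: [-2.6, 2.6], [-0.5, 2.12], [-1.47, 1.34], [0.16, 2.42], [-1.27, 4.41], [0.06, 2.06], [-2.6, 2.6]. Speed limits (rad/s): [2.22, 2.22, 2.79, 2.79, 3.14, 3.14, 3.14].

INTERFACE

Orientations are given as a unit quaternion [x, y, z, w].
In Python, from workcell import get_obs, camera, hand_in, tip_reach gives the robot as it stands. The module is installed in compiled form; this text tells all that it offers.
- The arm moves only by the tool move_arm, never from a script. Its argument "plan" is a list of rows, each an object with "delta_pos": the shift along the tool's x, y, z in parts of the range, where 1.0 means 60 cm, a list of three; "turn": the turn, a rotation vector about the tool's x, y, z in fractions of the full range, 1 being 2 rad, a list of three; "fingers": the closure, from 0 (fully open) to 1 (shut). A call has 1 to 12 rows; each row is the pose to reach, as a shift and turn from the pose commanded when the call began, along the tool's axes at that moment; what a row does not reach only later rows make up. A row lasts 1/8 s, in which the tool goes at most 62.5 mm and 10.7 degrees, less where a joint would pass 70% of its speed; a pose out of reach is approached as far as the arm can. A shift or turn number past 1, either way, is cut back to 1. A call with a gripper value outside its range is refused whole. The fingers move at their own pace and stop on an object; "force" is the grip in N (left out, the last holds). Time passes only in rows, so rows that repeat a pose let the fingers close. It gives the time, the measured TCP pose, the force, the opening and the grip force at its end, in the units of the state.
- get_obs(): the state, without advancing time (a new reading comes with each control period).
- camera(name): name is "scene" or "side" or "wrist"; returns a dict with "color" (420x560x3 uint8, red, green, blue), "range_z" (420x560 float32, m along the optical axis (not along the pixel's ray), 0 where there is no reading), "fx", "fy", "cx", "cy" (pixels), "k1" (the pictures are not rectified: a ray, as slopes to the right and down, at radius r is drawn at 1 + k1 r^2 times it, then the intrinsics apply), "R" (3x3) and "t" (3): a world point X has camera coordinates R X + t; the wrist camera has in their place "tool_from_camera" (4x4, takes a point from camera to tool coordinates, whose origin is the TCP and whose axes are the flange's). Camera axes: x right, y down, z forward; pixel columns grow to the right and rows downward; lengths in m; the calibration is good to about 2 mm. A picture is of the moment at which its call begins: read the wrist's pose just before it.
- hand_in(): hands the job in; it is judged then, once.
The state is a dict: "clock": time; "joint_pos": joint angles; "joint_velocities": joint speeds; "tau": joint torques, N m; "position": TCP position; "ee_rot": TCP orientation; "ft_force": force on the tool from outside, world axes, zero at the start; "torque": the same for the moment, N m; "grip_width": opening from 0.0 (shut) to 1.0 (fully open); "grasp_force": force on a finger pad.
Only numpy, scipy, OpenCV 4.12 (cv2) and the standard library are available. Lean on these libraries where they do the work, as an engineer would, in place of code of your own. Each camera call takes 0.05 s, during which the arm holds its last target. There are 200 camera calls.

TASK

The square white sample bottle stands open in the dark grey nest; its push-and-turn child-resistant cap, the dark blue one, lies beside it on the bench. Set the cap on the neck, press it down against its spring and, keeping it pressed, turn it clockwise until it stops, then let go of it so that it springs up with the neck's lugs caught inside it; cap and lugs must never bear on each other with more than 50 N. Then lift the locked bottle out of the nest and leave it standing upright on the floor of the grey tray next to the two bottles already there, without disturbing those two.

Things in the scene. Friction and masses are not known exactly. Their poses are not given: they have to be found in the camera images.
- nest: Dark grey anodised bottle nest fixed to the bench: block 100 x 100 x 28 mm, screwed flanges 8 to 13 mm high reach 73 mm out along its y. Its square pocket, 60.5 mm wide and 18 mm deep, keeps the bottle from turning. Origin: centre of the underside, on the bench; z up; x, y along the pocket's sides. Pocket floor 10 mm above the origin.
- bottle: Square white plastic bottle, open, loose, 0.2 to 0.4 kg, standing in the nest. Origin: centre of its underside; z up its axis; x and y square to its flat faces. Body 58 x 58 mm up to z = 66 mm, then a round shoulder and collar of radius 27 mm up to z = 84 mm, then the neck of radius 19 mm.
- neck_rim (a point): Centre of the bottle's mouth, 101 mm above the bottle's origin, outer edge tapered. Four lugs, 90 degrees apart, stick out of the neck to 23.5 mm off the axis, each 5 mm wide, 92.5 to 97 mm above the bottle's origin. The neck was moulded at a chance angle to the square  the poses do not tell where the lugs point; they must be seen or felt.
- cap: Dark blue ribbed round cap, loose, 56 mm across, 26 mm high, 0.07 kg, lying open side down. Origin: centre of its lower edge; z up; its +x, +y, -x, -y axes run through the four white radial marks on top. Under each mark its inner ledge has a gap: the lugs pass when marks and lugs agree within 15 degrees (any with any); else the cap rests on the lugs, its origin 97 mm above the bottle's.
- cap_top (a point): Centre of the cap's top, 26 mm above its origin. With the lugs in the gaps a sprung disc inside carries the cap, origin 93 mm above the bottle's. Pressing takes 3 N at first, 9 N at the hard stop on the collar, origin 84 mm above the bottle's. It turns only if pressed within about 1 mm of it; otherwise it blocks when marks and lugs are 18 degrees apart, as it always does counter-clockwise.
- cap_mark (a point): Outer end of the white mark on the cap's +x, 24 mm off its axis. Kept pressed, the cap turns clockwise (from above) to an end stop, 45 to 49 degrees past mark-on-lug, so 27 to 67 degrees from where it dropped on. Let go there, it springs up and is locked, origin 88.5 mm above the bottle's, and the bottle can be lifted by it. At the stop every 0.1 N m of moment adds about 5 N to the press.
- tray: Grey plastic containment tray fixed on the bench, 150 (x) x 220 (y) x 30 mm, walls 4 mm, inner floor 4 mm above the origin. Origin: centre of its underside, z up. Its -y half holds the amber jar and the dropper bottle; its +y half is free (middle of the free place: x = 0, y = +50 mm).
- amber_jar: Amber jar with a green ribbed lid, 48 mm across, 80 mm high, loose, in the tray's -y half. Origin: centre of its underside.
- dropper_bottle: Brown dropper bottle with a black rubber bulb, 33 mm across, 102 mm high, loose, in the tray's -y half. Origin: centre of its underside.
Not all that is in view belongs to the job. Leave any yellow look-alike of the bottle alone.

How it is judged:
By the outcome, as a careful person would: the job done as asked, in the order asked, and still so for the second after the job is handed in, with the robot touching nothing.
It also fails if it takes over 70 s, if anything falls off the work surface, if the arm or the gripper's body presses on something with over 40 N, if the wrist force passes 120 N, or if a joint passes its speed limit or range.

## Working session

There is one attempt and no reset: what is moved stays moved. The work goes in short steps, Python scripts to look and compute and a tool call to move; the robot and the scene stay as the last step left them, time stands still between calls to the robot, and variables do not carry over. Pictures are saved under pics/ and viewed, at most 13 in all, crops included, and the job is handed in when it is done.

Besides the shell and the picture viewer there is one more tool, called after "Emit:" as a command line: name --argument value ..., lists and objects as JSON in quotes. move_arm: Moves the arm, as the interface text tells. Its arguments: {"type":"object","properties":{"plan":{"type":"array","items":{"type":"object","properties":{"delta_pos":{"type":"array","items":{"type":"number"}},"turn":{"type":"array","items":{"type":"number"}},"fingers":{"type":"number"}}}},"force":{"type":"number"}},"required":["plan"]}

```bash
mkdir -p pics; cat > h.py <<'E'
import numpy as np, cv2
from scipy.spatial.transform import Rotation as Ro
from workcell import get_obs, camera, hand_in, tip_reach
def snap(n, pic=None):
    o=get_obs(); c=camera(n)
    if n=='wrist':
        T=np.eye(4); T[:3,:3]=Ro.from_quat(o['ee_rot']).as_matrix(); T[:3,3]=o['position']
        M=T@np.array(c['tool_from_camera']); c['Rw']=M[:3,:3]; c['o']=M[:3,3]
    else:
        R=np.array(c['R']); c['Rw']=R.T; c['o']=-R.T@np.array(c['t'])
    if pic: cv2.imwrite(f'pics/{pic}.png',c['color'][:,:,::-1])
    np.save(f'{n}.npy',c,allow_pickle=True)
    return c
def load(n): return np.load(f'{n}.npy',allow_pickle=True).item()
def slopes(c,uv):
    d=(np.atleast_2d(uv).astype(float)-[c['cx'],c['cy']])/[c['fx'],c['fy']]
    s=d.copy()
    for _ in range(20): s=d/(1+c['k1']*(s**2).sum(1,keepdims=True))
    return s
def rays(c,uv):
    s=slopes(c,uv); return np.c_[s,np.ones(len(s))]@c['Rw'].T
def plane(c,uv,z):
    d=rays(c,uv); return c['o']+d*((z-c['o'][2])/d[:,2])[:,None]
def depth(c,uv):
    uv=np.atleast_2d(np.round(uv).astype(int)); z=c['range_z'][uv[:,1],uv[:,0]]
    return c['o']+rays(c,uv)*z[:,None]
def cloud(c):
    v,u=np.mgrid[0:420,0:560]; uv=np.c_[u.ravel(),v.ravel()]
    return depth(c,uv).reshape(420,560,3)
def two(c1,p1,c2,p2):
    a,b=rays(c1,p1)[0],rays(c2,p2)[0]; a/=np.linalg.norm(a); b/=np.linalg.norm(b)
    s=np.linalg.lstsq(np.c_[a,-b],c2['o']-c1['o'],rcond=None)[0]
    x,y=c1['o']+a*s[0],c2['o']+b*s[1]; return (x+y)/2,np.linalg.norm(x-y)
def proj(c,X):
    q=(np.atleast_2d(X)-c['o'])@c['Rw']; s=q[:,:2]/q[:,2:]; s=s*(1+c['k1']*(s**2).sum(1,keepdims=True))
    return s*[c['fx'],c['fy']]+[c['cx'],c['cy']]
E
python3 - <<'E'
from h import *
a=[snap(n) for n in('scene','side','wrist')]
for c in a: print(c['o'],c['Rw'][:,2],c['fx'],c['k1'],(c['range_z']>0).mean())
s=np.vstack([c['color'][:,:,::-1] for c in a[:2]])
cv2.imwrite('pics/a.png',np.hstack([cv2.resize(c['color'][:,:,::-1],(560,420)) for c in a[:1]]))
cv2.imwrite('pics/b.png',a[1]['color'][:,:,::-1]);
print(get_obs(),tip_reach)
E
```

```text
[-0.22607709 -0.60369095  0.85268104] [ 0.63810369  0.47139329 -0.60877914] 473.137853660731 -0.1430331097817755 0.9961394557823129
[1.08573284 0.28250818 0.98217461] [-0.50625705 -0.29718447 -0.80955864] 432.90990410940753 -0.061010087049553796 0.9961352040816327
[0.08093755 0.62483301 0.37396947] [ 0.28650468 -0.07512653 -0.95512883] 326.2679185825237 0.017244102942676844 0.9961054421768708
{'clock': 0.15, 'joint_pos': array([-1.34362783,  0.33271216, -0.06473491,  1.46070199,  0.02159236,
        1.34989295, -0.08850217]), 'joint_velocities': array([ 0.00117417, -0.0017357 , -0.00061743, -0.00208817,  0.00077892,
       -0.00034551,  0.00074283]), 'tau': array([ 1.11964284e-03, -6.25823879e+01,  4.95414692e-02, -3.91850889e+01,
        1.62892597e-02,  7.38882751e-03, -2.66708776e-05]), 'position': array([0.15440082, 0.6053689 , 0.24173002]), 'ee_rot': array([ 1.24537500e-01,  9.92214771e-01, -5.07115503e-04, -5.19518962e-05]), 'ft_force': array([ 0.10771159, -0.39858219,  0.67625456]), 'torque': array([-0.00573619,  0.00826329,  0.05489891]), 'grasp_force': 0.0, 'grip_width': 0.998975588088705} 0.011
```

View pics/a.png

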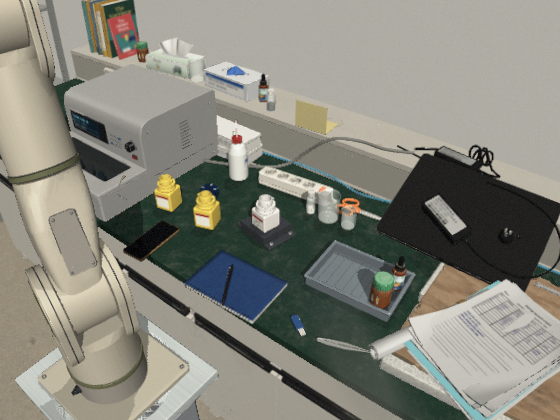

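View pics/b.png

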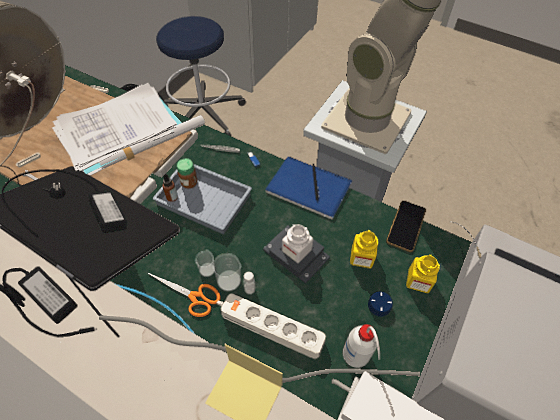

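Scene and side both show the white open bottle in the dark nest (scene 265,215; side 297,240). The dark blue cap is at scene (209,187) and side (381,302), next to two yellow look-alikes (scene 168,192 and 206,211). The tray is at scene (360,278) and side (203,197), with the jar and dropper bottle at the far end from the nest. Other blue things in view are the notebook (scene 237,285) and a USB stick (298,324). Only the round one with white marks fits the cap.

```bash
python3 - <<'E'
from h import *
sc,sd=load('scene'),load('side')
def fit(P):
    r=cv2.minAreaRect((P[:,:2]*1000).astype(np.float32)); return np.round(r[0],1),np.round(r[1],1),round(r[2],1)
ims=[]
for n,c in(('scene',sc),('side',sd)):
    W=cloud(c); hsv=cv2.cvtColor(c['color'],cv2.COLOR_RGB2HSV); H,S,V=cv2.split(hsv)
    v,u=np.mgrid[0:420,0:560]
    def box(u0,v0,r): return (abs(u-u0)<r)&(abs(v-v0)<r)
    cap0=(209,187) if n=='scene' else (381,302); bo=(265,213) if n=='scene' else (297,240)
    tr=(360,278) if n=='scene' else (203,197)
    m=box(*cap0,17)&(W[:,:,2]>.018)&(W[:,:,2]<.032)&(H>95)
    P=W[m]; print(n,'cap top z',np.median(P[:,2]),cv2.minEnclosingCircle((P[:,:2]*1000).astype(np.float32)),len(P))
    for lab,p0,r,z0,z1 in(('nest',bo,40,.022,.032),('shoulder',bo,30,.07,.081),('rim',bo,30,.106,.118),('tray',tr,75,.025,.035)):
        P=W[box(*p0,r)&(W[:,:,2]>z0)&(W[:,:,2]<z1)]
        print(lab,len(P),np.median(P[:,2]) if len(P) else 0, fit(P) if len(P)>4 else '')
    x,y=bo; ims.append(cv2.resize(c['color'][y-40:y+40,x-40:x+40,::-1],(400,400),interpolation=cv2.INTER_CUBIC))
    x,y=cap0; ims.append(cv2.resize(c['color'][y-20:y+20,x-20:x+20,::-1],(400,400),interpolation=cv2.INTER_CUBIC))
cv2.imwrite('pics/c.png',cv2.resize(np.vstack([np.hstack(ims[:2]),np.hstack(ims[2:])]),(600,600)))
E
```

```text
scene cap top z 0.024600606009034798 ((590.3310546875, 286.4136047363281), 27.65083885192871) 103
nest 681 0.028404575735709314 (array([662.2,  95. ]), array([341.7, 216.2]), 49.2)
shoulder 128 0.07490691087166207 (array([563.4,  45.2]), array([57.9, 59.6]), 77.4)
rim 78 0.1095393879288366 (array([565. ,  46.4]), array([39.7, 36.9]), 14.6)
tray 1299 0.030807727801809737 (array([ 602.5, -208.6]), array([289.1, 427.9]), 0.9)
side cap top z 0.026122292041898088 ((592.6513671875, 288.47271728515625), 28.354433059692383) 397
nest 628 0.029201505731278277 (array([567.1,  43.1]), array([101.4, 101.8]), 78.9)
shoulder 154 0.07611516193289719 (array([567.9,  43.7]), array([59.4, 56.3]), 79.2)
rim 98 0.11027979274317229 (array([567.8,  43.9]), array([36. , 36.9]), 11.3)
tray 1200 0.031694171404443305 (array([ 578.4, -249. ]), array([516.1, 282.5]), 68.7)
```

View pics/c.png

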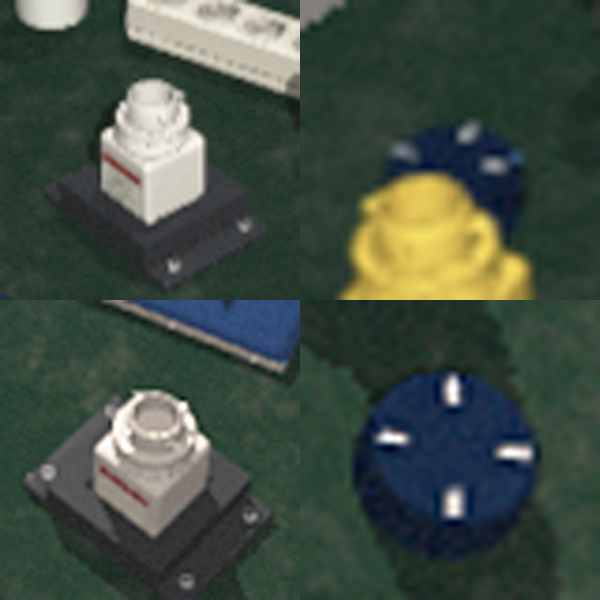

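The crop confirms it: the cap is the round dark blue one with four white marks, partly hidden behind a yellow bottle in the scene view. The white bottle has visible lugs. Next I work out clearances, the tray pose and the first move.

```bash
cat >> h.py <<'E'
def go(target,yaw=None):
    """delta_pos in tool axes, turn about tool z (deg) to bring tool-y to world yaw deg (mod 180)"""
    o=get_obs(); R=Ro.from_quat(o['ee_rot']).as_matrix(); y=np.degrees(np.arctan2(R[1,1],R[0,1]))
    d=R.T@(np.array(target)-o['position']); t=None
    if yaw is not None: t=-((yaw-y+90)%180-90); t=(t,np.radians(t))
    print('pos',o['position'].round(4),'yaw',y.round(1),'delta',d.round(4),'turn',t,'tilt z',R[:,2].round(4),'j',o['joint_pos'].round(2),'clk',o['clock'])
E
python3 - <<'E'
from h import *
sc,sd=load('scene'),load('side')
for n,c in(('scene',sc),('side',sd)):
    W=cloud(c); H,S,V=cv2.split(cv2.cvtColor(c['color'],cv2.COLOR_RGB2HSV)); z=W[:,:,2]
    m=((H>18)&(H<32)&(S>150)&(z>.02)&(z<.2)&(W[:,:,1]<.5)&(W[:,:,0]<.75)).astype(np.uint8)
    k,L,st,ce=cv2.connectedComponentsWithStats(m)
    for i in range(1,k):
        if st[i,4]>60: P=W[L==i]; print(n,'yellow',ce[i].round(),P.min(0).round(3),P.max(0).round(3))
    # tray rim band: mask grey near world region
    reg=(W[:,:,0]>.4)&(W[:,:,0]<.75)&(W[:,:,1]<-.08)&(W[:,:,1]>-.4)&(z>.027)&(z<.034)&(S<90)
    k,L,st,ce=cv2.connectedComponentsWithStats(cv2.dilate(reg.astype(np.uint8),np.ones((3,3))))
    i=1+np.argmax(st[1:,4]); P=W[(L==i)&reg]; r=cv2.minAreaRect((P[:,:2]*1000).astype(np.float32)); print(n,'tray',len(P),r,np.median(P[:,2]))
    for nm,q in(('green',(H>45)&(H<75)&(S>120)&(z>.06)&(z<.1)),('tall',(z>.07)&(z<.12))):
        q=q&(W[:,:,0]>.4)&(W[:,:,0]<.75)&(W[:,:,1]<-.08)&(W[:,:,1]>-.4); P=W[q]
        if len(P): print(nm,P.min(0).round(3),P.max(0).round(3))
    q=(z>.1)&(W[:,:,0]>.05)&(W[:,:,0]<.8)&(W[:,:,1]>0)&(W[:,:,1]<.8)
    P=W[q]
    for y0 in np.arange(0,.8,.1):
        p=P[(P[:,1]>=y0)&(P[:,1]<y0+.1)]
        if len(p): print('high y',y0.round(1),p.min(0).round(2),p.max(0).round(2))
go([.64,.025,.24])
E
```

```text
scene yellow [168. 189.] [0.444 0.313 0.021] [0.51  0.372 0.102]
scene yellow [207. 206.] [0.454 0.161 0.021] [0.52  0.226 0.104]
scene tray 836 ((544.9927368164062, -265.9613037109375), (164.12277221679688, 231.84690856933594), 3.357008934020996) 0.03080207875736668
green [ 0.493 -0.347  0.074] [ 0.497 -0.339  0.084]
tall [ 0.492 -0.4    0.07 ] [ 0.75  -0.081  0.12 ]
high y 0.0 [0.05 0.   0.1 ] [0.58 0.1  0.72]
high y 0.1 [0.05 0.1  0.1 ] [0.5  0.2  0.72]
high y 0.2 [0.47 0.2  0.1 ] [0.75 0.3  0.19]
high y 0.3 [0.34 0.3  0.1 ] [0.75 0.4  0.19]
high y 0.4 [0.3 0.4 0.1] [0.79 0.5  0.25]
high y 0.5 [0.32 0.5  0.1 ] [0.78 0.6  0.25]
high y 0.6 [0.38 0.6  0.1 ] [0.78 0.7  0.25]
high y 0.7 [0.43 0.7  0.1 ] [0.78 0.8  0.25]
side yellow [365. 246.] [0.466 0.161 0.02 ] [0.526 0.231 0.104]
side yellow [424. 270.] [0.458 0.315 0.02 ] [0.515 0.381 0.105]
side tray 495 ((544.6265258789062, -268.6256103515625), (162.36561584472656, 232.56072998046875), 4.254251480102539) 0.03199498567974124
green [ 0.513 -0.346  0.068] [ 0.544 -0.313  0.087]
tall [ 0.499 -0.399  0.07 ] [ 0.75  -0.08   0.109]
high y 0.0 [0.05 0.   0.1 ] [0.59 0.1  0.48]
high y 0.1 [0.05 0.1  0.1 ] [0.51 0.2  0.48]
high y 0.2 [0.47 0.2  0.1 ] [0.76 0.3  0.19]
high y 0.3 [0.34 0.3  0.1 ] [0.77 0.4  0.19]
high y 0.4 [0.31 0.4  0.1 ] [0.79 0.5  0.25]
high y 0.5 [0.3 0.5 0.1] [0.79 0.6  0.25]
high y 0.6 [0.31 0.6  0.1 ] [0.76 0.63 0.25]
pos [0.1544 0.6054 0.2417] yaw 75.7 delta [-0.614  -0.4424  0.0022] turn None tilt z [-2.e-04 -1.e-03 -1.e+00] j [-1.34  0.33 -0.06  1.46  0.02  1.35 -0.09] clk 0.15
```

The rows are not in the units I measure in: shifts go in shares of 60 cm and turns go in shares of 2 rad. I convert before sending: -0.5 m / 0.6 = -0.8333, -0.45 m / 0.6 = -0.75.

Emit:
move_arm --plan '[{"delta_pos": [0, 0, -0.1]}, {"delta_pos": [-0.0333, -0.0667, -0.1833]}, {"delta_pos": [-0.0833, -0.15, -0.2]}, {"delta_pos": [-0.1417, -0.2333, -0.2]}, {"delta_pos": [-0.2117, -0.3167, -0.2]}, {"delta_pos": [-0.3, -0.3833, -0.2]}, {"delta_pos": [-0.3917, -0.4333, -0.2]}, {"delta_pos": [-0.4833, -0.4833, -0.2]}, {"delta_pos": [-0.575, -0.5333, -0.1833]}, {"delta_pos": [-0.6667, -0.5833, -0.1667]}, {"delta_pos": [-0.75, -0.6167, -0.1333]}, {"delta_pos": [-0.8333, -0.6583, -0.1]}]'

```text
validation failed for argument at $.pl...
```

```bash
python3 - <<'E'
from h import *
c=snap('wrist','w1'); go([.64,.025,.22])
E
```

```text
pos [0.1544 0.6054 0.2418] yaw 75.7 delta [-0.614  -0.4424  0.0222] turn None tilt z [-2.e-04 -8.e-04 -1.e+00] j [-1.34  0.33 -0.06  1.46  0.02  1.35 -0.09] clk 0.2
```

View pics/w1.png

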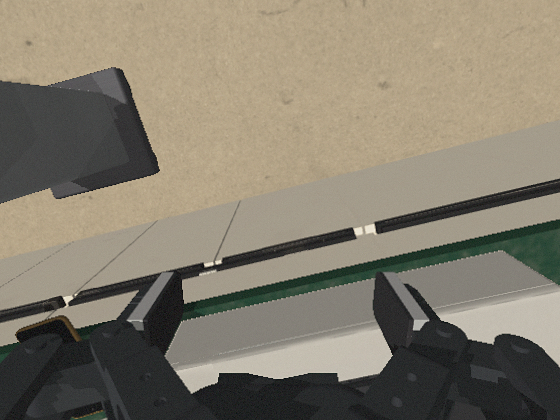

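The move was refused because fields were missing, and the picture only shows the start pose: fingers at rows 270–420, with the bench edge and floor beyond. I resend with every field filled in.

In the tool's units: -0.5 m / 0.6 = -0.8333, -0.45 m / 0.6 = -0.75.

Emit:
move_arm --plan '[{"delta_pos": [0, 0, -0.1], "turn": [0, 0, 0], "fingers": 0}, {"delta_pos": [-0.0333, -0.0667, -0.1833], "turn": [0, 0, 0], "fingers": 0}, {"delta_pos": [-0.0833, -0.15, -0.2], "turn": [0, 0, 0], "fingers": 0}, {"delta_pos": [-0.1417, -0.2333, -0.2], "turn": [0, 0, 0], "fingers": 0}, {"delta_pos": [-0.2117, -0.3167, -0.2], "turn": [0, 0, 0], "fingers": 0}, {"delta_pos": [-0.3, -0.3833, -0.2], "turn": [0, 0, 0], "fingers": 0}, {"delta_pos": [-0.3917, -0.4333, -0.2], "turn": [0, 0, 0], "fingers": 0}, {"delta_pos": [-0.4833, -0.4833, -0.2], "turn": [0, 0, 0], "fingers": 0}, {"delta_pos": [-0.575, -0.5333, -0.1833], "turn": [0, 0, 0], "fingers": 0}, {"delta_pos": [-0.6667, -0.5833, -0.1667], "turn": [0, 0, 0], "fingers": 0}, {"delta_pos": [-0.75, -0.6167, -0.1333], "turn": [0, 0, 0], "fingers": 0}, {"delta_pos": [-0.8333, -0.6583, -0.1], "turn": [0, 0, 0], "fingers": 0}]' --force 40

```text
clock: 1.7
position: [0.5424, 0.0984, 0.302]
ee_rot: [0.124, 0.992, 0.0, 0.0]
ft_force: [0.9, 1.1, 0.6]
grip_width: 0.999
grasp_force: 0.0
```

```bash
python3 - <<'E'
from h import *
go([.64,.025,.22])
E
```

```text
pos [0.5424 0.0984 0.302 ] yaw 75.7 delta [-0.1126 -0.0471  0.0821] turn None tilt z [ 9.e-04  5.e-04 -1.e+00] j [-0.77  0.14  0.57  1.59 -0.08  1.43  1.13] clk 1.7
```

In the tool's units: -0.113 m / 0.6 = -0.1883, -0.1 m / 0.6 = -0.1667.

Emit:
move_arm --plan '[{"delta_pos": [-0.0833, -0.0333, 0.05], "turn": [0, 0, 0], "fingers": 0}, {"delta_pos": [-0.1667, -0.0667, 0.1167], "turn": [0, 0, 0], "fingers": 0}, {"delta_pos": [-0.1883, -0.0783, 0.1367], "turn": [0, 0, 0], "fingers": 0}, {"delta_pos": [-0.1883, -0.0783, 0.1367], "turn": [0, 0, 0], "fingers": 0}]'

```text
clock: 2.2
position: [0.6387, 0.0245, 0.2185]
ee_rot: [0.126, 0.992, -0.001, -0.001]
ft_force: [-0.1, -0.1, 0.7]
grip_width: 0.997
grasp_force: 0.0
```

```bash
python3 - <<'E'
from h import *
c=snap('wrist'); print(proj(c,[.567,.044,.111])); 
u,v=proj(c,[.567,.044,.111])[0].astype(int)
s=60; v0=max(0,v-s);u0=max(0,u-s)
cv2.imwrite('pics/w2.png',cv2.resize(c['color'][v0:v+s,u0:u+s,::-1],None,fx=5,fy=5,interpolation=cv2.INTER_CUBIC)); print(u0,v0)
W=cloud(c); P=W[(W[:,:,2]>.106)&(W[:,:,2]<.116)&(np.hypot(W[:,:,0]-.567,W[:,:,1]-.044)<.04)]
print(len(P),np.median(P[:,2]),cv2.minEnclosingCircle((P[:,:2]*1000).astype(np.float32)))
W2=np.hypot(W[:,:,0]-.567,W[:,:,1]-.044)<.04
q=W2&(W[:,:,2]>.1)&(W[:,:,2]<.107); P=W[q]; ctr=np.array(cv2.minEnclosingCircle((W[(W[:,:,2]>.106)&(W[:,:,2]<.116)&W2][:,:2]*1000).astype(np.float32))[0])/1000
d=P[:,:2]-ctr; r=np.hypot(*d.T); a=np.degrees(np.arctan2(d[:,1],d[:,0]))
k=(r>.020)&(r<.025); print(len(a[k]),np.histogram(a[k],36,(-180,180))[0]); f=np.degrees(np.angle(np.exp(4j*np.radians(a[k])).mean()))/4; print('lug angle mod90',f,abs(np.exp(4j*np.radians(a[k])).mean()))
go([0.592,.288,.2],105)
E
```

```text
[[278.93699982 115.46810522]]
218 55
1000 0.11016524047287994 ((566.3153686523438, 46.244712829589844), 23.274852752685547)
69 [ 0  0  0  0  0 12  8  0  0  0  0  0  0  0 11  9  0  0  0  0  0  0  0  7
  6  0  0  0  0  0  0  0 11  5  0  0]
lug angle mod90 -31.358406173723242 0.956033910359619
pos [0.6387 0.0258 0.22  ] yaw 75.6 delta [0.1103 0.2424 0.0199] turn (np.float64(-29.357037824445925), np.float64(-0.5123769686690944)) tilt z [-1.2e-03 -4.0e-04 -1.0e+00] j [-0.57  0.42  0.62  1.48 -0.25  1.32  1.39] clk 2.25
```

View pics/w2.png

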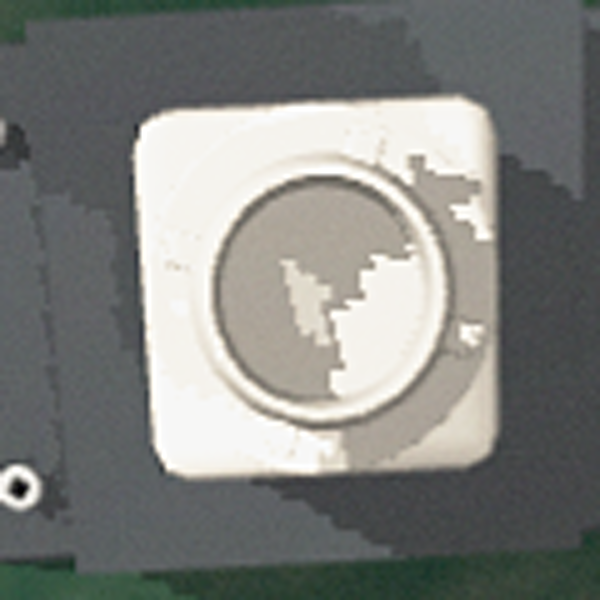

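The crop shows the mouth centred at about wrist pixel (284,115). Depth points outside the neck sit in four groups 90° apart, so the lugs point at about -31° mod 90°. Now over the cap.

In the tool's units: 0.242 m / 0.6 = 0.4033, 0.2 m / 0.6 = 0.3333, -0.51 rad / 2 = -0.255.

Emit:
move_arm --plan '[{"delta_pos": [0.0367, 0.0833, 0], "turn": [0, 0, -0.06], "fingers": 0}, {"delta_pos": [0.0733, 0.1667, 0], "turn": [0, 0, -0.125], "fingers": 0}, {"delta_pos": [0.11, 0.25, 0], "turn": [0, 0, -0.19], "fingers": 0}, {"delta_pos": [0.15, 0.3333, 0.0167], "turn": [0, 0, -0.255], "fingers": 0}, {"delta_pos": [0.1833, 0.4033, 0.0333], "turn": [0, 0, -0.255], "fingers": 0}, {"delta_pos": [0.1833, 0.4033, 0.0333], "turn": [0, 0, -0.255], "fingers": 0}]'

```text
clock: 3.0
position: [0.589, 0.2943, 0.2007]
ee_rot: [-0.134, 0.991, 0.001, -0.0]
ft_force: [0.4, -0.4, -0.5]
grip_width: 1.001
grasp_force: 0.0
```

```bash
cat >> h.py <<'E'
def marks(c,guess,ztop,rad=.034):
    """white marks on the cap top -> centre of top and mark angle mod 90"""
    u,v=np.meshgrid(np.arange(560),np.arange(420)); X=plane(c,np.c_[u.ravel(),v.ravel()],ztop).reshape(420,560,3)
    H,S,V=cv2.split(cv2.cvtColor(c['color'],cv2.COLOR_RGB2HSV)); r=np.hypot(X[:,:,0]-guess[0],X[:,:,1]-guess[1])
    m=((V>130)&(S<90)&(r<rad)).astype(np.uint8)
    k,L,st,ce=cv2.connectedComponentsWithStats(m); out=[]
    for i in range(1,k):
        if st[i,4]>8: out.append(np.r_[X[L==i].mean(0)[:2],st[i,4]])
    blue=((H>100)&(H<130)&(S>120)&(r<.045)); P=X[blue][:,:2]
    return np.array(out),P
E
python3 - <<'E'
from h import *
c=snap('wrist'); W=cloud(c)
q=(W[:,:,2]>.02)&(W[:,:,2]<.032)&(np.hypot(W[:,:,0]-.592,W[:,:,1]-.288)<.036); P=W[q]
print(len(P),np.median(P[:,2]),cv2.minEnclosingCircle((P[:,:2]*1000).astype(np.float32)))
m,_=marks(c,[.592,.288],.026); print(m)
C=m[:,:2].mean(0); d=m[:,:2]-C; print('centre',C,np.hypot(*d.T),np.degrees(np.arctan2(d[:,1],d[:,0])))
# bottle rim in previous wrist picture was overwritten; here check
go([C[0],C[1],.04],105)
cv2.imwrite('pics/w3.png',c['color'][:,:,::-1])
E
```

```text
2451 0.026179126497218763 ((591.03076171875, 289.474365234375), 28.073787689208984)
[[ 0.57362919  0.28239956 40.        ]
 [ 0.58404045  0.30786664 37.        ]
 [ 0.59928463  0.2717749  38.        ]
 [ 0.60947262  0.29762688 34.        ]]
centre [0.59160673 0.28991699] [0.01948598 0.01947918 0.01969989 0.01945848] [-157.30740117  112.85676516  -67.06146343   23.34221805]
pos [0.5905 0.291  0.2013] yaw 105.2 delta [-0.0007 -0.0015  0.1613] turn (np.float64(0.2061190266714874), np.float64(0.0035974556664234636)) tilt z [ 2.0e-04  1.5e-03 -1.0e+00] j [-0.84  0.45  0.43  1.44 -0.19  1.29  1.44] clk 3.05
```

View pics/w3.png

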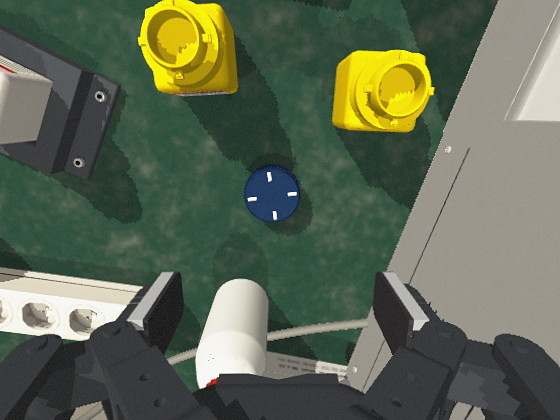

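The view is clear. Cap at pixel (272,193), marks at 23° mod 90°, centre (591.5, 289.8) mm, top at 26 mm. The yellow bottles are at (180,45) and (385,90), the wash bottle at (235,330), and the instrument's edge is on the right. I check clearances around the grasp before descending.

```bash
python3 - <<'E'
from h import *
R=Ro.from_quat(get_obs()['ee_rot']).as_matrix()
for n in('side','scene','wrist'):
    c=load(n); W=cloud(c); P=W.reshape(-1,3); d=(P-[.5915,.2898,0])@R  # tool axes
    for lo,hi in((.012,.06),(.06,.11),(.11,.2)):
        q=(P[:,2]>lo)&(P[:,2]<hi)&(abs(d[:,0])<.12)&(abs(d[:,1])<.12)&(np.hypot(d[:,0],d[:,1])>.031)
        if n=='wrist': q&=(c['range_z'].ravel()>.19)
        p=d[q]; 
        if len(p):
            i=np.argsort(np.hypot(p[:,0],p[:,1]))[:400:100]; print(n,lo,len(p),p[i][:,:2].round(3).tolist())
E
```

```text
side 0.012 596 [[0.064, 0.056], [0.064, 0.072], [0.096, -0.042], [0.065, 0.09]]
side 0.06 1011 [[0.064, 0.06], [0.083, 0.06], [0.07, 0.083], [0.101, -0.048]]
side 0.11 102 [[-0.116, -0.035], [-0.12, 0.115]]
scene 0.012 480 [[0.02, -0.024], [-0.097, -0.037], [-0.106, -0.036], [-0.112, -0.057]]
scene 0.06 681 [[0.068, 0.064], [-0.101, -0.035], [-0.107, -0.043], [0.094, -0.078]]
scene 0.11 173 [[-0.1, -0.033], [-0.119, -0.042]]
wrist 0.012 2494 [[0.066, 0.059], [0.073, 0.058], [0.081, 0.058], [0.097, -0.033]]
wrist 0.06 12271 [[0.066, 0.059], [0.071, 0.061], [0.066, 0.071], [0.076, 0.064]]
wrist 0.11 1364 [[-0.106, -0.025], [-0.109, -0.024], [-0.109, -0.028], [-0.11, -0.031]]
```

In the tool's units: 0.1 m / 0.6 = 0.1667, 0.09 m / 0.6 = 0.15.

Emit:
move_arm --plan '[{"delta_pos": [-0.0017, -0.0017, 0.0833], "turn": [0, 0, 0], "fingers": 0.2}, {"delta_pos": [-0.0017, -0.0017, 0.15], "turn": [0, 0, 0], "fingers": 0.2}, {"delta_pos": [-0.0017, -0.0017, 0.1667], "turn": [0, 0, 0], "fingers": 0.2}, {"delta_pos": [-0.0017, -0.0017, 0.1667], "turn": [0, 0, 0], "fingers": 0.2}]'

```text
clock: 3.55
position: [0.594, 0.2867, 0.1018]
ee_rot: [-0.129, 0.992, 0.0, 0.001]
ft_force: [0.6, 0.5, 0.1]
grip_width: 0.803
grasp_force: 0.0
```

```bash
python3 - <<'E'
from h import *
c=snap('wrist'); m,_=marks(c,[.5915,.2898],.026); C=m[:,:2].mean(0); d=m[:,:2]-C
print(len(m),'centre',C,np.hypot(*d.T),np.degrees(np.arctan2(d[:,1],d[:,0])))
R=Ro.from_quat(get_obs()['ee_rot']).as_matrix(); W=cloud(c); t=(W.reshape(-1,3)-get_obs()['position'])@R
q=(t[:,2]>-.03)&(t[:,2]<.03)&(abs(t[:,1])<.06)&(abs(t[:,0])<.02); p=t[q]
for s in(1,-1):
    k=p[p[:,1]*s>0]; print(s,len(k),np.percentile(k,[0,5,50,95,100],axis=0).round(4).tolist() if len(k) else '')
go([C[0],C[1],.015],105)
E
```

```text
4 centre [0.59173893 0.29008728] [0.01956098 0.01954801 0.01960635 0.01959155] [-157.26277272  112.93804117  -67.15161857   22.90809935]
1 2163 [[-0.0109, 0.034, -0.03], [-0.0081, 0.0343, -0.0284], [0.0075, 0.0349, -0.0167], [0.0121, 0.047, -0.0007], [0.0126, 0.0488, 0.0044]]
-1 2105 [[-0.0109, -0.0476, -0.03], [-0.0078, -0.046, -0.0284], [0.0077, -0.034, -0.0168], [0.0122, -0.0335, -0.0006], [0.0128, -0.0332, 0.0044]]
pos [0.5945 0.287  0.1026] yaw 104.9 delta [0.0021 0.0037 0.0876] turn (np.float64(-0.11858649956256784), np.float64(-0.002069724865781624)) tilt z [ 0.0023  0.0012 -1.    ] j [-0.82  0.53  0.41  1.54 -0.23  1.11  1.47] clk 3.6
```

In the tool's units: 0.06 m / 0.6 = 0.1, 0.04 m / 0.6 = 0.0667.

Emit:
move_arm --plan '[{"delta_pos": [0.0017, 0.0033, 0.0667], "turn": [0, 0, 0], "fingers": 0.2}, {"delta_pos": [0.0017, 0.0033, 0.1], "turn": [0, 0, 0], "fingers": 0.2}, {"delta_pos": [0.0017, 0.0033, 0.1], "turn": [0, 0, 0], "fingers": 0.2}, {"delta_pos": [0.0017, 0.0033, 0.1], "turn": [0, 0, 0], "fingers": 0.2}, {"delta_pos": [0.0017, 0.0033, 0.1], "turn": [0, 0, 0], "fingers": 0.2}]'

```text
clock: 4.22
position: [0.5928, 0.2889, 0.0419]
ee_rot: [-0.13, 0.992, 0.0, 0.001]
ft_force: [0.3, -0.2, -0.3]
grip_width: 0.796
grasp_force: 0.0
```

```bash
python3 - <<'E'
from h import *
print(get_obs()['position'])
for _ in range(2): c=snap('wrist'); print(get_obs()['position'])
m,_=marks(c,[.5915,.2898],.026,.03); print(m); C=m[:,:2].mean(0); print(C); go([C[0],C[1],.010],105); 
print(((plane(c,proj(c,np.r_[C,.026]),.026)-get_obs()['position'])@Ro.from_quat(get_obs()['ee_rot']).as_matrix()))
E
```

```text
[0.59284353 0.28894042 0.04187936]
[0.59265768 0.28891538 0.04163299]
[0.59248621 0.28888095 0.04137306]
[[  0.57371346   0.28257826 127.        ]
 [  0.58415823   0.30823962 128.        ]
 [  0.59937751   0.27208138 123.        ]
 [  0.60987081   0.29777435 110.        ]]
[0.59178   0.2901684]
pos [0.5925 0.2889 0.0414] yaw 104.9 delta [0.0004 0.0014 0.0314] turn (np.float64(-0.09177052086373294), np.float64(-0.0016016977453422903)) tilt z [ 1.2e-03  9.0e-04 -1.0e+00] j [-0.81  0.6   0.39  1.58 -0.25  1.01  1.48] clk 4.325
[[0.00037248 0.00141767 0.01537331]]
```

In the tool's units: 0.03 m / 0.6 = 0.05, 0.02 m / 0.6 = 0.0333.

Emit:
move_arm --plan '[{"delta_pos": [0, 0.0017, 0.0333], "turn": [0, 0, 0], "fingers": 0.2}, {"delta_pos": [0, 0.0017, 0.05], "turn": [0, 0, 0], "fingers": 0.2}, {"delta_pos": [0, 0.0017, 0.05], "turn": [0, 0, 0], "fingers": 0.2}, {"delta_pos": [0, 0.0017, 0.05], "turn": [0, 0, 0], "fingers": 0.2}]'

```text
clock: 4.82
position: [0.5919, 0.2896, 0.0105]
ee_rot: [-0.13, 0.992, -0.0, 0.0]
ft_force: [-0.1, -0.9, 0.1]
grip_width: 0.803
grasp_force: 0.0
```

```bash
python3 - <<'E'
from h import *
o=get_obs(); print(o['ft_force'],o['torque']); go([.5918,.2902,.010],105)
E
```

```text
[-0.07681347 -0.86536749  0.11304858] [-0.05275006  0.00661568  0.00656381]
pos [0.5919 0.2896 0.0105] yaw 104.9 delta [-0.0001  0.0006  0.0005] turn (np.float64(-0.09592493290053028), np.float64(-0.0016742059138688877)) tilt z [ 1.e-04 -0.e+00 -1.e+00] j [-0.8   0.64  0.37  1.59 -0.27  0.96  1.49] clk 4.825
```

Emit:
move_arm --plan '[{"delta_pos": [0, 0, 0], "turn": [0, 0, 0], "fingers": 0.5}, {"delta_pos": [0, 0, 0], "turn": [0, 0, 0], "fingers": 0.5}, {"delta_pos": [0, 0, 0], "turn": [0, 0, 0], "fingers": 0.5}, {"delta_pos": [0, 0, 0], "turn": [0, 0, 0], "fingers": 0.5}]' --force 45

```text
clock: 5.32
position: [0.5923, 0.2897, 0.0113]
ee_rot: [-0.13, 0.992, 0.0, 0.001]
ft_force: [-0.0, -0.7, 6.0]
grip_width: 0.647
grasp_force: 48.1
```

In the tool's units: -0.2293 m / 0.6 = -0.3822, -0.15 m / 0.6 = -0.25, 0.949 rad / 2 = 0.4745.

Emit:
move_arm --plan '[{"delta_pos": [0, 0, -0.0833], "turn": [0, 0, 0], "fingers": 0.5}, {"delta_pos": [0, 0, -0.1833], "turn": [0, 0, 0], "fingers": 0.5}, {"delta_pos": [0.0167, -0.0333, -0.25], "turn": [0, 0, 0.075], "fingers": 0.5}, {"delta_pos": [0.0467, -0.1167, -0.2583], "turn": [0, 0, 0.155], "fingers": 0.5}, {"delta_pos": [0.075, -0.2, -0.2583], "turn": [0, 0, 0.235], "fingers": 0.5}, {"delta_pos": [0.1033, -0.275, -0.2583], "turn": [0, 0, 0.315], "fingers": 0.5}, {"delta_pos": [0.1283, -0.3417, -0.2583], "turn": [0, 0, 0.395], "fingers": 0.5}, {"delta_pos": [0.1462, -0.3822, -0.2583], "turn": [0, 0, 0.4745], "fingers": 0.5}, {"delta_pos": [0.1462, -0.3822, -0.2583], "turn": [0, 0, 0.4745], "fingers": 0.5}, {"delta_pos": [0.1462, -0.3822, -0.2583], "turn": [0, 0, 0.4745], "fingers": 0.5}, {"delta_pos": [0.1462, -0.3822, -0.2583], "turn": [0, 0, 0.4745], "fingers": 0.5}]'

```text
clock: 6.7
position: [0.566, 0.0468, 0.1652]
ee_rot: [0.336, 0.942, 0.0, -0.0]
ft_force: [0.7, -0.3, -0.7]
grip_width: 0.645
grasp_force: 48.2
```

```bash
python3 - <<'E'
from h import *
o=get_obs(); c=snap('wrist'); R=Ro.from_quat(o['ee_rot']).as_matrix(); g=o['position']
z=g[2]-.0113+.026
m,_=marks(c,g[:2],z); C=m[:,:2].mean(0); d=m[:,:2]-C
print(m,'cap centre by marks',C,np.degrees(np.arctan2(d[:,1],d[:,0]))%90,'off tool',(np.r_[C,z]-g)@R)
W=cloud(c); P=W[(abs(W[:,:,2]-z)<.004)&(np.hypot(W[:,:,0]-g[0],W[:,:,1]-g[1])<.03)]; print(len(P),np.median(P[:,2])-z)
go([.5665,.0455,.15],50.6)
# rim centre from scene and side (bottle): intersect ellipse centres
for n in('scene','side'):
    c=snap(n); H,S,V=cv2.split(cv2.cvtColor(c['color'],cv2.COLOR_RGB2HSV)); W=cloud(c)
    q=(abs(W[:,:,2]-.111)<.003)&(np.hypot(W[:,:,0]-.566,W[:,:,1]-.045)<.022); p=W[q]; print(n,len(p),cv2.minEnclosingCircle((p[:,:2]*1000).astype(np.float32)) if len(p) else '')
    print(proj(c,[g,[.566,.045,.111]]))
cv2.imwrite('pics/d.png',np.hstack([cv2.resize(load(n)['color'][y-40:y+40,x-40:x+40,::-1],(400,400),interpolation=cv2.INTER_CUBIC) for n,x,y in(('scene',265,200),('side',297,225))]))
E
```

```text
[[5.48985148e-01 5.74069606e-02 1.66000000e+02]
 [5.75926797e-01 6.39443997e-02 1.50000000e+02]
 [5.55588096e-01 3.04936157e-02 1.47000000e+02]
 [5.94877696e-01 5.28690075e-02 5.33000000e+02]
 [5.82575216e-01 3.69401975e-02 1.44000000e+02]
 [5.91259875e-01 3.28134494e-02 8.93000000e+02]] cap centre by marks [0.5748688  0.04574461] [65.74518176 86.67302107 38.34390364 19.59887366 41.19534047 51.72957402] off tool [-0.00751603  0.00477769 -0.01470187]
12598 0.0003120572117425169
pos [0.566  0.0466 0.1652] yaw 50.7 delta [-0.0011 -0.0005  0.0152] turn (np.float64(0.08448226355598365), np.float64(0.0014744936585895274)) tilt z [-2.e-04  2.e-04 -1.e+00] j [-0.75  0.31  0.7   1.75 -0.21  1.17  0.9 ] clk 6.75
scene 50 ((564.932861328125, 46.59595489501953), 19.778165817260742)
[[264.94752021 180.78033775]
 [265.73631506 197.91117585]]
side 51 ((568.7138671875, 43.73874282836914), 18.905303955078125)
[[299.98413947 217.83336929]
 [298.1706827  230.39930888]]
```

View pics/d.png

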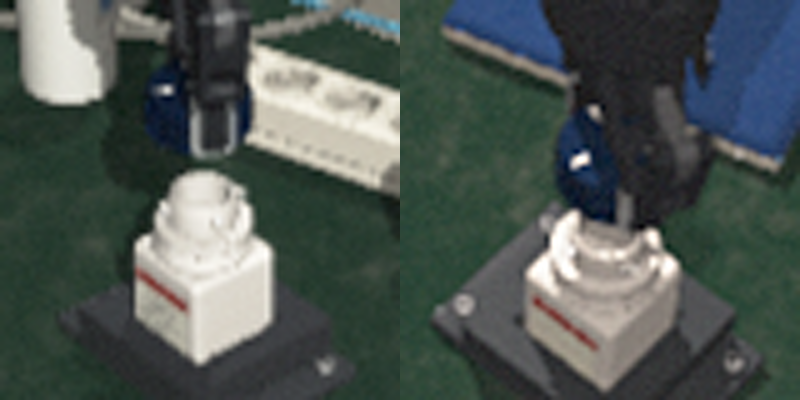

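The cap hangs square over the neck: in the left tile it is at (205,115) above the neck at (210,190), and in the right tile at (600,170) above (610,250). The four true marks give a cap centre of (565.8, 47.2) mm and an angle of 58.7°, against the lugs at 58.6°. I lower it gently.

In the tool's units: 0.047 m / 0.6 = 0.0783, 0.044 m / 0.6 = 0.0733.

Emit:
move_arm --plan '[{"delta_pos": [-0.0017, -0.0008, 0.0333], "turn": [0, 0, 0], "fingers": 0.5}, {"delta_pos": [-0.0017, -0.0008, 0.0583], "turn": [0, 0, 0], "fingers": 0.5}, {"delta_pos": [-0.0017, -0.0008, 0.0667], "turn": [0, 0, 0], "fingers": 0.5}, {"delta_pos": [-0.0017, -0.0008, 0.0733], "turn": [0, 0, 0], "fingers": 0.5}, {"delta_pos": [-0.0017, -0.0008, 0.0783], "turn": [0, 0, 0], "fingers": 0.5}, {"delta_pos": [-0.0017, -0.0008, 0.0783], "turn": [0, 0, 0], "fingers": 0.5}, {"delta_pos": [-0.0017, -0.0008, 0.0783], "turn": [0, 0, 0], "fingers": 0.5}]'

```text
clock: 7.72
position: [0.5666, 0.0445, 0.1187]
ee_rot: [0.338, 0.941, 0.0, 0.0]
ft_force: [-0.0, 0.3, -0.8]
grip_width: 0.649
grasp_force: 48.2
```

```bash
python3 - <<'E'
from h import *
o=get_obs(); print(o['ft_force'],o['torque']); go([.5664,.0458,.112],50.6)
E
```

```text
[-0.0326142   0.31038926 -0.75725217] [ 0.00343898  0.02612571 -0.03920176]
pos [0.5666 0.0445 0.1187] yaw 50.5 delta [0.001  0.0009 0.0067] turn (np.float64(-0.06464993348582482), np.float64(-0.0011283542005229778)) tilt z [ 4.e-04  3.e-04 -1.e+00] j [-0.72  0.36  0.68  1.79 -0.26  1.08  0.93] clk 7.725
```

In the tool's units: 0.006 m / 0.6 = 0.01, 0.0006 m / 0.6 = 0.001.

Emit:
move_arm --plan '[{"delta_pos": [0.0012, 0.001, 0.0033], "turn": [0, 0, 0], "fingers": 0.5}, {"delta_pos": [0.0012, 0.001, 0.0067], "turn": [0, 0, 0], "fingers": 0.5}, {"delta_pos": [0.0012, 0.001, 0.01], "turn": [0, 0, 0], "fingers": 0.5}, {"delta_pos": [0.0012, 0.001, 0.01], "turn": [0, 0, 0], "fingers": 0.5}]'

```text
clock: 8.22
position: [0.5663, 0.0454, 0.1125]
ee_rot: [0.338, 0.941, 0.0, 0.0]
ft_force: [-1.2, 0.3, 2.4]
grip_width: 0.649
grasp_force: 48.5
```

```bash
python3 - <<'E'
from h import *
o=get_obs(); print(o['ft_force'],o['torque']); go([.5664,.0458,.1053],50.6)
E
```

```text
[-1.20887386  0.26226105  2.41082968] [ 0.0761477   0.26759527 -0.01464995]
pos [0.5663 0.0454 0.1125] yaw 50.5 delta [0.0002 0.0003 0.0072] turn (np.float64(-0.06337660396363276), np.float64(-0.0011061304078978803)) tilt z [ 1.e-04  2.e-04 -1.e+00] j [-0.72  0.37  0.68  1.8  -0.26  1.07  0.93] clk 8.225
```

In the tool's units: 0.0075 m / 0.6 = 0.0125, 0.006 m / 0.6 = 0.01.

Emit:
move_arm --plan '[{"delta_pos": [0, 0, 0.005], "turn": [0, 0, 0], "fingers": 0.5}, {"delta_pos": [0, 0, 0.01], "turn": [0, 0, 0], "fingers": 0.5}, {"delta_pos": [0, 0, 0.0125], "turn": [0, 0, 0], "fingers": 0.5}, {"delta_pos": [0, 0, 0.0125], "turn": [0, 0, 0], "fingers": 0.5}, {"delta_pos": [0, 0, 0.0125], "turn": [0, 0, 0], "fingers": 0.5}]'

```text
clock: 8.85
position: [0.5665, 0.0454, 0.1054]
ee_rot: [0.338, 0.941, 0.0, 0.0]
ft_force: [-3.5, 0.4, 8.4]
grip_width: 0.646
grasp_force: 49.1
```

```bash
python3 - <<'E'
from h import *
o=get_obs(); print(o['ft_force'],o['torque']); go([.5664,.0458,.1053],50.6)
E
```

```text
[-3.50774919  0.40019977  8.37518369] [ 0.13077654  0.69677125 -0.0213735 ]
pos [0.5665 0.0454 0.1054] yaw 50.5 delta [0.0003 0.0002 0.0001] turn (np.float64(-0.06293255637223183), np.float64(-0.0010983803153923836)) tilt z [ 4.e-04  5.e-04 -1.e+00] j [-0.72  0.38  0.67  1.8  -0.27  1.05  0.94] clk 8.85
```

In the tool's units: 0.001 m / 0.6 = 0.0017, 0.0008 m / 0.6 = 0.0013.

Emit:
move_arm --plan '[{"delta_pos": [0.0013, -0.001, 0.001], "turn": [0, 0, 0], "fingers": 0.5}, {"delta_pos": [0.0013, -0.001, 0.0017], "turn": [0, 0, 0], "fingers": 0.5}, {"delta_pos": [0.0013, -0.001, 0.0017], "turn": [0, 0, 0], "fingers": 0.5}]'

```text
clock: 9.22
position: [0.5664, 0.0454, 0.1052]
ee_rot: [0.338, 0.941, 0.001, 0.001]
ft_force: [-2.2, 0.1, 14.1]
grip_width: 0.642
grasp_force: 49.6
```

```bash
python3 - <<'E'
from h import *
o=get_obs(); print(o['ft_force'],o['torque']); go([.5664,.0458,.1053],50.6)
E
```

```text
[-2.18528682  0.09657184 14.1480902 ] [-0.02854772  0.73660908 -0.02996506]
pos [0.5664 0.0454 0.1052] yaw 50.5 delta [ 0.0002  0.0003 -0.0001] turn (np.float64(-0.07150323493161181), np.float64(-0.0012479668753836487)) tilt z [ 2.4e-03  9.0e-04 -1.0e+00] j [-0.72  0.38  0.67  1.81 -0.27  1.05  0.94] clk 9.225
```

Hard stop reached at 14 N with the cap seated. Turning clockwise.

In the tool's units: 0.32 rad / 2 = 0.16.

Emit:
move_arm --plan '[{"delta_pos": [0, 0, 0], "turn": [0, 0, 0.04], "fingers": 0.5}, {"delta_pos": [0, 0, 0], "turn": [0, 0, 0.08], "fingers": 0.5}, {"delta_pos": [0, 0, 0], "turn": [0, 0, 0.12], "fingers": 0.5}, {"delta_pos": [0, 0, 0], "turn": [0, 0, 0.16], "fingers": 0.5}]'

```text
clock: 9.72
position: [0.5669, 0.045, 0.1053]
ee_rot: [0.485, 0.875, 0.001, 0.001]
ft_force: [-0.1, -1.2, 12.0]
grip_width: 0.648
grasp_force: 49.4
```

```bash
python3 - <<'E'
from h import *
o=get_obs(); print(o['ft_force'],o['torque']); go([.5664,.0458,.1053],50.6)
E
```

```text
[-0.1319319  -1.22565516 12.04487223] [-0.26641571  0.05530027  0.13073321]
pos [0.5669 0.045  0.1053] yaw 32.0 delta [ 0.0009  0.     -0.    ] turn (np.float64(-18.56606648887262), np.float64(-0.3240389893750104)) tilt z [ 3.5e-03  2.0e-04 -1.0e+00] j [-0.77  0.39  0.74  1.81 -0.3   1.05  0.64] clk 9.725
```

In the tool's units: 0.0003 m / 0.6 = 0.0005, 0.0002 m / 0.6 = 0.0003, 0.34 rad / 2 = 0.17.

Emit:
move_arm --plan '[{"delta_pos": [0, 0, 0], "turn": [0, 0, 0.045], "fingers": 0.5}, {"delta_pos": [0, 0, 0.0003], "turn": [0, 0, 0.09], "fingers": 0.5}, {"delta_pos": [0, 0, 0.0005], "turn": [0, 0, 0.13], "fingers": 0.5}, {"delta_pos": [0, 0, 0.0005], "turn": [0, 0, 0.17], "fingers": 0.5}]'

```text
clock: 10.22
position: [0.5671, 0.0449, 0.1052]
ee_rot: [0.626, 0.78, 0.001, 0.001]
ft_force: [0.1, -1.6, 14.6]
grip_width: 0.646
grasp_force: 49.7
```

```bash
python3 - <<'E'
from h import *
o=get_obs(); print(o['ft_force'],o['torque']); go([.5664,.0458,.1053],50.6)
E
```

```text
[ 0.07861997 -1.5793627  14.62090001] [-0.36039636  0.29455448  0.09110634]
pos [0.5671 0.0449 0.1052] yaw 12.6 delta [ 0.001  -0.0004 -0.0001] turn (np.float64(-38.04790816629421), np.float64(-0.6640612709982721)) tilt z [ 3.9e-03  2.0e-04 -1.0e+00] j [-0.82  0.41  0.81  1.81 -0.34  1.06  0.34] clk 10.225
```

In the tool's units: 0.12 rad / 2 = 0.06.

Emit:
move_arm --plan '[{"delta_pos": [0, 0, 0], "turn": [0, 0, 0.025], "fingers": 0.5}, {"delta_pos": [0, 0, 0], "turn": [0, 0, 0.05], "fingers": 0.5}, {"delta_pos": [0, 0, 0], "turn": [0, 0, 0.06], "fingers": 0.5}]'

```text
clock: 10.6
position: [0.5671, 0.0449, 0.1053]
ee_rot: [0.671, 0.742, 0.001, 0.001]
ft_force: [-0.8, -1.6, 14.8]
grip_width: 0.644
grasp_force: 49.8
```

```bash
python3 - <<'E'
from h import *
o=get_obs(); print(o['ft_force'],o['torque']); go([.5664,.0458,.1053],50.6)
E
```

```text
[-0.82743796 -1.61181696 14.81787192] [-0.39186829  0.27550217  0.11841893]
pos [0.5671 0.0449 0.1053] yaw 5.8 delta [ 0.001  -0.0006 -0.    ] turn (np.float64(-44.83488374321479), np.float64(-0.782516341067978)) tilt z [ 3.9e-03  1.0e-04 -1.0e+00] j [-0.84  0.42  0.83  1.81 -0.36  1.06  0.23] clk 10.6
```

In the tool's units: 0.06 rad / 2 = 0.03.

Emit:
move_arm --plan '[{"delta_pos": [0, 0, 0], "turn": [0, 0, 0.0175], "fingers": 0.5}, {"delta_pos": [0, 0, 0], "turn": [0, 0, 0.03], "fingers": 0.5}, {"delta_pos": [0, 0, 0], "turn": [0, 0, 0.03], "fingers": 0.5}]'

```text
clock: 10.98
position: [0.567, 0.045, 0.1053]
ee_rot: [0.692, 0.722, 0.001, 0.001]
ft_force: [-0.3, -1.1, 15.2]
grip_width: 0.645
grasp_force: 49.8
```

```bash
python3 - <<'E'
from h import *
o=get_obs(); print(o['ft_force'],o['torque']); go([.5664,.0458,.1053],50.6)
E
```

```text
[-0.26153112 -1.07005088 15.21717825] [-0.27251728  0.35619675  0.11235152]
pos [0.567  0.045  0.1053] yaw 2.4 delta [ 0.0008 -0.0006 -0.    ] turn (np.float64(-48.21848674355377), np.float64(-0.841571354004252)) tilt z [ 3.7e-03  2.0e-04 -1.0e+00] j [-0.85  0.43  0.85  1.81 -0.36  1.06  0.18] clk 10.975
```

In the tool's units: 0.05 rad / 2 = 0.025.

Emit:
move_arm --plan '[{"delta_pos": [0, 0, 0], "turn": [0, 0, 0.015], "fingers": 0.5}, {"delta_pos": [0, 0, 0], "turn": [0, 0, 0.025], "fingers": 0.5}, {"delta_pos": [0, 0, 0], "turn": [0, 0, 0.025], "fingers": 0.5}]'

```text
clock: 11.35
position: [0.5669, 0.0452, 0.1053]
ee_rot: [0.71, 0.704, 0.001, 0.001]
ft_force: [-2.2, -1.0, 16.1]
grip_width: 0.648
grasp_force: 50.0
```

```bash
python3 - <<'E'
from h import *
o=get_obs(); print(o['ft_force'],o['torque']); go([.5664,.0458,.1053],50.6)
E
```

```text
[-2.16830245 -1.00044938 16.11908673] [-0.13269668  0.57123899  0.50468164]
pos [0.5669 0.0452 0.1053] yaw -0.4 delta [ 0.0006 -0.0005 -0.    ] turn (np.float64(-51.03416722060231), np.float64(-0.8907142490128737)) tilt z [ 3.4e-03  3.0e-04 -1.0e+00] j [-0.85  0.43  0.86  1.81 -0.37  1.07  0.13] clk 11.35
```

The moment jumped from 0.11 to 0.50 N·m at about 51° of hand turn, so this is the end stop. I let go here.

Emit:
move_arm --plan '[{"delta_pos": [0, 0, 0], "turn": [0, 0, 0], "fingers": 0.2}, {"delta_pos": [0, 0, 0], "turn": [0, 0, 0], "fingers": 0.1}, {"delta_pos": [0, 0, 0], "turn": [0, 0, 0], "fingers": 0.1}, {"delta_pos": [0, 0, -0.0083], "turn": [0, 0, 0], "fingers": 0.1}, {"delta_pos": [0, 0, -0.0083], "turn": [0, 0, 0], "fingers": 0.1}]'

```text
clock: 11.98
position: [0.5655, 0.0454, 0.109]
ee_rot: [0.71, 0.704, 0.0, 0.0]
ft_force: [0.5, -0.2, -0.2]
grip_width: 0.901
grasp_force: 0.0
```

```bash
python3 - <<'E'
from h import *
o=get_obs(); print(o['ft_force'],o['torque']); go([.5664,.0458,.1053])
c=snap('wrist','w5'); W=cloud(c); g=o['position']
q=(np.hypot(W[:,:,0]-g[0],W[:,:,1]-g[1])<.024)&(W[:,:,2]>.1); print('top z',np.percentile(W[q][:,2],[5,50,95]),'locked expects',.0985+.026)
z=np.median(W[q][:,2]); m,_=marks(c,g[:2],z,.025); print(m)
C=m[:,:2].mean(0); d=m[:,:2]-C; print(C,np.hypot(*d.T),np.degrees(np.arctan2(d[:,1],d[:,0]))%90)
E
```

```text
[ 0.50671877 -0.17937047 -0.15847708] [-0.00727076  0.00560166 -0.01997262]
pos [0.5655 0.0454 0.109 ] yaw -0.5 delta [0.0004 0.0009 0.0037] turn None tilt z [ 6.e-04  3.e-04 -1.e+00] j [-0.86  0.42  0.86  1.81 -0.36  1.07  0.13] clk 11.975
top z [0.12405772 0.12556808 0.18464973] locked expects 0.1245
[[5.63469257e-01 6.52108074e-02 1.80000000e+02]
 [5.85646035e-01 4.90407751e-02 1.78000000e+02]
 [5.47224669e-01 4.30312652e-02 1.69000000e+02]
 [5.69447305e-01 2.67895367e-02 1.42000000e+02]]
[0.56644682 0.0460181 ] [0.01942231 0.0194357  0.01945282 0.01946125] [8.8185723  8.94707039 8.83226585 8.86910052]
```

View pics/w5.png

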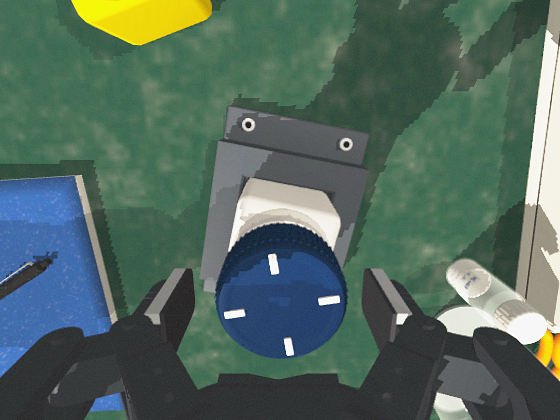

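The cap sprang up: top at about 125 mm (locked should give 124.5, unlocked 129), and the marks turned about 50° from mark-on-lug. In the picture it sits square on the neck at (280,290), between the open fingers. I grip it again and lift.

In the tool's units: 0.004 m / 0.6 = 0.0067, 0.0009 m / 0.6 = 0.0015.

Emit:
move_arm --plan '[{"delta_pos": [0.001, 0.0015, 0.0033], "turn": [0, 0, 0], "fingers": 0.15}, {"delta_pos": [0.001, 0.0015, 0.0067], "turn": [0, 0, 0], "fingers": 0.2}, {"delta_pos": [0.001, 0.0015, 0.0067], "turn": [0, 0, 0], "fingers": 0.2}, {"delta_pos": [0.001, 0.0015, 0.0067], "turn": [0, 0, 0], "fingers": 0.5}, {"delta_pos": [0.001, 0.0015, 0.0067], "turn": [0, 0, 0], "fingers": 0.5}, {"delta_pos": [0.001, 0.0015, 0.0067], "turn": [0, 0, 0], "fingers": 0.5}]' --force 55

```text
clock: 12.78
position: [0.5665, 0.046, 0.1049]
ee_rot: [0.71, 0.704, 0.0, 0.0]
ft_force: [0.8, -0.2, 4.0]
grip_width: 0.651
grasp_force: 57.7
```

```bash
python3 - <<'E'
from h import *
o=get_obs(); print(o['ft_force'],o['torque']); go([.5664,.0460,.1053])
for n in('scene','side'):
    c=load(n); W=cloud(c); z=W[:,:,2]; x=W[:,:,0]; y=W[:,:,1]
    R=(x>.44)&(x<.66)&(y>-.42)&(y<-.12)
    fl=R&(z<.009)&(z>-.004); 
    a=np.radians(3.8); O=np.array([.5448,-.2673]); d=(W[:,:,:2]-O)@np.array([[np.cos(a),-np.sin(a)],[np.sin(a),np.cos(a)]])
    q=R&(abs(d[:,:,0])<.06)&(d[:,:,1]>.02)&(d[:,:,1]<.09); print(n,'floor z',np.median(z[q]),q.sum())
    for lo,hi in((.036,.09),(.09,.12)):
        q=R&(z>lo)&(z<hi)&(abs(d[:,:,0])<.075)&(abs(d[:,:,1])<.11); p=d[q]; print(lo,len(p),p.min(0).round(3),p.max(0).round(3))
    q=R&(z>.026)&(z<.036)&(abs(d[:,:,0])<.09)&(abs(d[:,:,1])<.125); p=d[q]
    for k in(0,1): print('rim hist',k,np.histogram(p[:,k],25,(-.125,.125))[0])
E
```

```text
[ 0.8053267  -0.16334793  3.98409315] [-0.03912524 -0.04140085  0.03120788]
pos [0.5665 0.046  0.1049] yaw -0.5 delta [ 0.     -0.0001 -0.0004] turn None tilt z [ 7.e-04  2.e-04 -1.e+00] j [-0.85  0.43  0.86  1.81 -0.37  1.07  0.13] clk 12.775
scene floor z 0.004424642498151998 832
0.036 794 [-0.062 -0.1  ] [0.044 0.11 ]
0.09 33 [ 0.028 -0.088] [ 0.038 -0.076]
rim hist 0 [  0   0   0   0 216 112  42  55  34  32  23  25  25  24  43  26  17  19
  22 190  89   0   0   0   0]
rim hist 1 [  0 176  40  54  37  25  27  34  27  33  28  29  27  29  30  25  29  26
  27  23  26  27  24 167  24]
side floor z 0.006351539465644818 836
0.036 559 [-0.075 -0.097] [0.057 0.109]
0.09 26 [-0.042 -0.087] [ 0.046 -0.061]
rim hist 0 [  0   0   0   0  65 146   8   8  14  21  26  39  21   8   8  13  27  38
  24 110 137   0   0   0   0]
rim hist 1 [  0  81  16  11  20  41  30  40  26  18  22  19  23  21  21  18  24  20
  25  21  23  23  28 138   4]
```

In the tool's units: -0.08 m / 0.6 = -0.1333, -0.065 m / 0.6 = -0.1083.

Emit:
move_arm --plan '[{"delta_pos": [0, 0, -0.0083], "turn": [0, 0, 0], "fingers": 0.5}, {"delta_pos": [0, 0, -0.02], "turn": [0, 0, 0], "fingers": 0.5}, {"delta_pos": [0, 0, -0.0367], "turn": [0, 0, 0], "fingers": 0.5}, {"delta_pos": [0, 0, -0.0667], "turn": [0, 0, 0], "fingers": 0.5}, {"delta_pos": [0, 0, -0.1083], "turn": [0, 0, 0], "fingers": 0.5}, {"delta_pos": [0, 0, -0.1333], "turn": [0, 0, 0], "fingers": 0.5}, {"delta_pos": [0, 0, -0.1333], "turn": [0, 0, 0], "fingers": 0.5}]'

```text
clock: 13.65
position: [0.5667, 0.0461, 0.1858]
ee_rot: [0.71, 0.704, 0.001, 0.0]
ft_force: [-0.2, -0.8, -3.9]
grip_width: 0.643
grasp_force: 59.1
```

```bash
python3 - <<'E'
from h import *
o=get_obs(); print(o['ft_force'],o['torque']); go([.5415,-.2174,.185],-.5)
c=snap('side'); u,v=proj(c,o['position']-[0,0,.05])[0].astype(int)
cv2.imwrite('pics/e.png',cv2.resize(c['color'][v-60:v+60,u-60:u+60,::-1],(480,480),interpolation=cv2.INTER_CUBIC))
E
```

```text
[-0.21435071 -0.84622279 -3.86834093] [0.01911757 0.05675903 0.00732198]
pos [0.5667 0.0461 0.1858] yaw -0.5 delta [-0.2637 -0.0231  0.0005] turn (np.float64(0.04755014808172575), np.float64(0.0008299066438369801)) tilt z [ 0.0019  0.0011 -1.    ] j [-0.91  0.33  0.91  1.73 -0.28  1.21  0.07] clk 13.65
```

View pics/e.png

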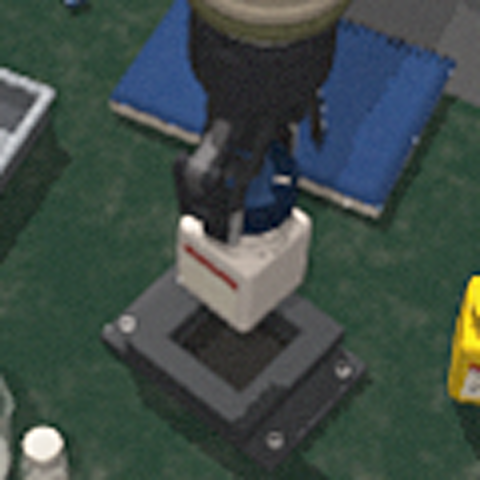

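The bottle hangs from the locked cap (crop 240,270) above the empty nest (240,340), with 3.9 N on the wrist. I carry it to the tray.

In the tool's units: -0.264 m / 0.6 = -0.44, -0.06 m / 0.6 = -0.1, -0.26 rad / 2 = -0.13.

Emit:
move_arm --plan '[{"delta_pos": [-0.0333, -0.0033, -0.0083], "turn": [0, 0, 0], "fingers": 0.5}, {"delta_pos": [-0.1, -0.0083, -0.0167], "turn": [0, 0, -0.025], "fingers": 0.5}, {"delta_pos": [-0.175, -0.0167, -0.0167], "turn": [0, 0, -0.05], "fingers": 0.5}, {"delta_pos": [-0.25, -0.025, -0.0167], "turn": [0, 0, -0.08], "fingers": 0.5}, {"delta_pos": [-0.325, -0.03, -0.0083], "turn": [0, 0, -0.11], "fingers": 0.5}, {"delta_pos": [-0.3833, -0.035, 0], "turn": [0, 0, -0.13], "fingers": 0.5}, {"delta_pos": [-0.425, -0.0375, 0], "turn": [0, 0, -0.13], "fingers": 0.5}, {"delta_pos": [-0.44, -0.0383, 0], "turn": [0, 0, -0.13], "fingers": 0.5}, {"delta_pos": [-0.44, -0.0383, 0], "turn": [0, 0, -0.13], "fingers": 0.5}, {"delta_pos": [-0.44, -0.0383, 0.0333], "turn": [0, 0, -0.13], "fingers": 0.5}, {"delta_pos": [-0.44, -0.0383, 0.05], "turn": [0, 0, -0.13], "fingers": 0.5}, {"delta_pos": [-0.44, -0.0383, 0.05], "turn": [0, 0, -0.13], "fingers": 0.5}]'

```text
clock: 15.2
position: [0.5405, -0.2169, 0.1532]
ee_rot: [0.612, 0.791, -0.0, -0.001]
ft_force: [0.3, -0.0, -2.7]
grip_width: 0.645
grasp_force: 59.0
```

```bash
python3 - <<'E'
from h import *
o=get_obs(); print(o['ft_force'],o['torque']); go([.5415,-.2174,.105])
c=snap('wrist','w6'); 
for n in('scene','side'):
    c=snap(n); W=cloud(c); z=W[:,:,2]
    a=np.radians(3.8); O=np.array([.5448,-.2673]); d=(W[:,:,:2]-O)@np.array([[np.cos(a),-np.sin(a)],[np.sin(a),np.cos(a)]])
    H,S,V=cv2.split(cv2.cvtColor(c['color'],cv2.COLOR_RGB2HSV))
    q=(V>130)&(S<45)&(z>.035)&(z<.115)&(abs(d[:,:,0])<.07)&(d[:,:,1]>0)&(d[:,:,1]<.11); p=W[q]; print(n,len(p),p.min(0),p.max(0), d[q].min(0),d[q].max(0))
cv2.imwrite('pics/f.png',cv2.resize(load('side')['color'][130:250,130:270,::-1],None,fx=4,fy=4,interpolation=cv2.INTER_CUBIC))
E
```

```text
[ 0.2792082  -0.04318582 -2.6755229 ] [-0.00851391 -0.04143572  0.03403072]
pos [ 0.5405 -0.2169  0.1532] yaw 14.5 delta [-0.0008  0.0009  0.0482] turn None tilt z [-2.3e-03  6.0e-04 -1.0e+00] j [-0.42  0.42  0.91  1.73 -0.35  1.17  0.84] clk 15.2
scene 422 [ 0.50696855 -0.24833193  0.06017502] [ 0.56501736 -0.19053135  0.11489359] [-0.03597635  0.01997921] [0.02171473 0.07860433]
side 159 [ 0.46894081 -0.24502966  0.03509826] [ 0.57277642 -0.15847313  0.11489187] [-0.06933111  0.02072234] [0.03063509 0.10969641]
```

View pics/f.png

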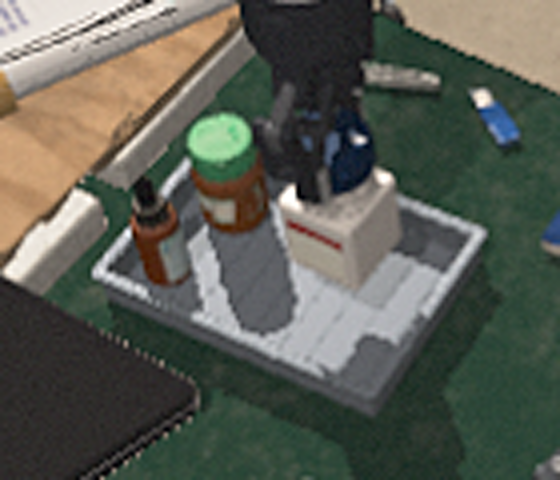

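The bottle hangs square over the free half (crop 340,230), clear of the jar (230,170) and the dropper bottle (160,240). I lower it, with contact expected at TCP z of about 0.099.

In the tool's units: 0.053 m / 0.6 = 0.0883, 0.052 m / 0.6 = 0.0867.

Emit:
move_arm --plan '[{"delta_pos": [0, 0.0017, 0.025], "turn": [0, 0, 0], "fingers": 0.5}, {"delta_pos": [0, 0.0017, 0.05], "turn": [0, 0, 0], "fingers": 0.5}, {"delta_pos": [0, 0.0017, 0.07], "turn": [0, 0, 0], "fingers": 0.5}, {"delta_pos": [0, 0.0017, 0.08], "turn": [0, 0, 0], "fingers": 0.5}, {"delta_pos": [0, 0.0017, 0.085], "turn": [0, 0, 0], "fingers": 0.5}, {"delta_pos": [0, 0.0017, 0.0867], "turn": [0, 0, 0], "fingers": 0.5}, {"delta_pos": [0, 0.0017, 0.0883], "turn": [0, 0, 0], "fingers": 0.5}]'

```text
clock: 16.23
position: [0.5423, -0.2177, 0.1018]
ee_rot: [0.613, 0.79, 0.0, 0.0]
ft_force: [-0.2, 0.4, -4.2]
grip_width: 0.644
grasp_force: 59.1
```

```bash
python3 - <<'E'
from h import *
o=get_obs(); print(o['ft_force'],o['torque']); go([.5415,-.2174,.0989])
E
```

```text
[-0.23977189  0.39151262 -4.18485003] [ 0.01044707 -0.03873851  0.01474808]
pos [ 0.5423 -0.2177  0.1018] yaw 14.4 delta [ 0.0004 -0.0007  0.0029] turn None tilt z [ 6.e-04 -0.e+00 -1.e+00] j [-0.38  0.48  0.86  1.77 -0.41  1.08  0.88] clk 16.225
```

In the tool's units: 0.0025 m / 0.6 = 0.0042, 0.002 m / 0.6 = 0.0033.

Emit:
move_arm --plan '[{"delta_pos": [0, 0, 0.0017], "turn": [0, 0, 0], "fingers": 0.5}, {"delta_pos": [0, 0, 0.0033], "turn": [0, 0, 0], "fingers": 0.5}, {"delta_pos": [0, 0, 0.0042], "turn": [0, 0, 0], "fingers": 0.5}, {"delta_pos": [0, 0, 0.0042], "turn": [0, 0, 0], "fingers": 0.5}]'

```text
clock: 16.73
position: [0.5421, -0.2176, 0.0991]
ee_rot: [0.613, 0.79, 0.0, 0.0]
ft_force: [0.8, -0.2, -2.6]
grip_width: 0.645
grasp_force: 59.2
```

In the tool's units: 0.001 m / 0.6 = 0.0017, 0.0007 m / 0.6 = 0.0012.

Emit:
move_arm --plan '[{"delta_pos": [0, 0, 0.0012], "turn": [0, 0, 0], "fingers": 0.5}, {"delta_pos": [0, 0, 0.0017], "turn": [0, 0, 0], "fingers": 0.5}, {"delta_pos": [0, 0, 0.0017], "turn": [0, 0, 0], "fingers": 0.5}]'

```text
clock: 17.1
position: [0.5426, -0.2175, 0.0987]
ee_rot: [0.613, 0.79, 0.0, 0.0]
ft_force: [-0.7, 1.5, 6.1]
grip_width: 0.649
grasp_force: 59.9
```

Standing on the floor (+6 N). I release and retreat straight up.

In the tool's units: -0.15 m / 0.6 = -0.25, -0.13 m / 0.6 = -0.2167.

Emit:
move_arm --plan '[{"delta_pos": [0, 0, 0], "turn": [0, 0, 0], "fingers": 0.2}, {"delta_pos": [0, 0, 0], "turn": [0, 0, 0], "fingers": 0.1}, {"delta_pos": [0, 0, 0], "turn": [0, 0, 0], "fingers": 0.1}, {"delta_pos": [0, 0, -0.0333], "turn": [0, 0, 0], "fingers": 0.1}, {"delta_pos": [0, 0, -0.0833], "turn": [0, 0, 0], "fingers": 0.1}, {"delta_pos": [0, 0, -0.15], "turn": [0, 0, 0], "fingers": 0.1}, {"delta_pos": [0, 0, -0.2167], "turn": [0, 0, 0], "fingers": 0.1}, {"delta_pos": [0, 0, -0.25], "turn": [0, 0, 0], "fingers": 0.1}, {"delta_pos": [0, 0, -0.25], "turn": [0, 0, 0], "fingers": 0.1}]'

```text
clock: 18.23
position: [0.5427, -0.2182, 0.2505]
ee_rot: [0.613, 0.79, 0.001, 0.002]
ft_force: [-1.0, -0.1, -0.5]
grip_width: 0.899
grasp_force: 0.0
```

```bash
python3 - <<'E'
from h import *
o=get_obs(); print(o['ft_force'],o['joint_velocities'].round(3)); go([.5415,-.2174,.25])
c=snap('wrist'); W=cloud(c)
q=(np.hypot(W[:,:,0]-.5424,W[:,:,1]+.2176)<.024)&(W[:,:,2]>.08)&(W[:,:,2]<.16); P=W[q]
A=np.c_[P[:,:2],np.ones(len(P))]; k=np.linalg.lstsq(A,P[:,2],rcond=None)[0]; print('cap top z',np.median(P[:,2]),'expect .1185; slope',k[:2])
m,_=marks(c,[.5424,-.2176],np.median(P[:,2]),.025); C=m[:,:2].mean(0); d=m[:,:2]-C; print(C,np.hypot(*d.T),np.degrees(np.arctan2(d[:,1],d[:,0]))%90)
s=snap('side'); cv2.imwrite('pics/g.png',np.hstack([cv2.resize(s['color'][130:250,130:270,::-1],(400,343)),cv2.resize(c['color'][:,:,::-1],(400,343))]))
E
```

```text
[-1.01981357 -0.06976215 -0.47619696] [ 0.007  0.03  -0.021  0.05  -0.011 -0.028  0.007]
pos [ 0.5427 -0.2182  0.2505] yaw 14.4 delta [ 0.0011 -0.0009  0.0005] turn None tilt z [ 3.7e-03 -4.0e-04 -1.0e+00] j [-0.46  0.33  0.96  1.6  -0.28  1.35  0.78] clk 18.225
cap top z 0.11893471075141221 expect .1185; slope [ 0.00039786 -0.00283234]
[ 0.54282452 -0.21765641] [0.01970482 0.01967897 0.01950502 0.01967957] [24.0324043  23.68435819 23.75767554 23.52636366]
```

View pics/g.png

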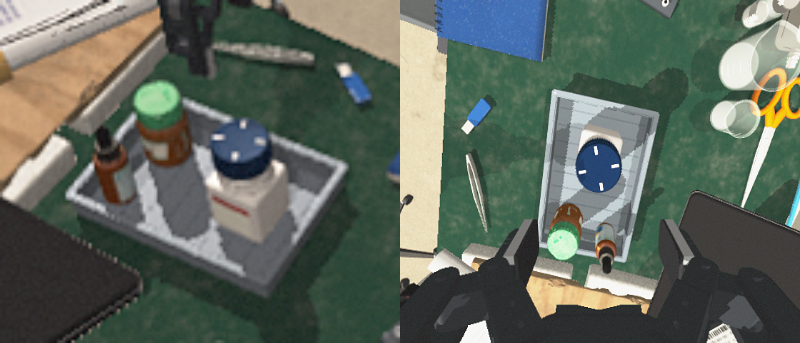

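The bottle stands upright and capped in the tray (left tile 245,185; right tile 600,165). The cap top is level at 118.9 mm, against 118.5 mm expected for a locked cap. The jar and dropper bottle are undisturbed and the gripper is clear.

```bash
python3 -c "
from h import *
print(hand_in())"
```

```text
the job is handed in; nothing more can be done
None
```

The bottle is capped, locked and standing upright in the free half of the tray, with the jar and dropper bottle undisturbed; the job was handed in at about 18 s of the 70 s limit.

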